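# Find the tired shock mount of a sculpture crate and fold its tag down

## Task

The spring of one of the three shock mounts on this sculpture crate's base has gone soft. With a fingertip, gently press down the rubber pad of each mount in turn, from left to right as seen from the robot, to feel which one gives way most easily; then push the folding tag of that softest mount down flat, so that it gets changed, and leave the other two tags standing. Do not pick up or shift any of the things lying about.

Things in the scene. Friction and masses are not known exactly. Their poses are not given: they have to be found in the camera images.
- mount_left: the left one (seen from the robot) of three spring shock mounts that look alike, screwed to the crate floor: steel foot 74 (x) by 64 (y) by 4 mm, a lower cup 41 mm across, an open coil spring, a round pad on top. Origin: centre of the foot's underside, on the pad's axis; x points away from the robot, y to its left (give or take the yaw), z up
- mount_left_top (a point): centre of the free pad's top on mount_left (fixed point, 52 mm above the foot's underside). Pad: rubber, flat, 52 mm across. It slides straight down 20 mm to a stop and springs back: 1 N starts it, then force rises evenly; the softest spring takes 8 N for the whole travel, the next 15, the stiffest 27. Which spring stands where changes and cannot be seen
- tag_left_edge (a point): middle of the free edge of mount_left's tag: aluminium plate 36 mm wide, 3 mm thick, 48 mm from hinge pin to free edge. Pin: along the mount's y, at x = -42, z = 9.5 mm in its frame. The plate slopes up towards the robot (edge 41 mm out from the pin, 25 mm above it) and folds down towards the robot, level on a steel tongue, its top face then 11 mm above the foot's underside
- tag_left (a joint): angle by which the tag of mount_left is folded down (rad): 0 fully up (32 degrees above level), 0.56 down flat. A stiff hinge: it stays where it is left; 1 to 2 N pushed straight down near the middle of the plate folds it
- mount_middle: the middle one (seen from the robot) of three spring shock mounts that look alike, screwed to the crate floor: steel foot 74 (x) by 64 (y) by 4 mm, a lower cup 41 mm across, an open coil spring, a round pad on top. Origin: centre of the foot's underside, on the pad's axis; x points away from the robot, y to its left (give or take the yaw), z up
- mount_middle_top (a point): centre of the free pad's top on mount_middle (fixed point, 52 mm above the foot's underside). Pad: rubber, flat, 52 mm across. It slides straight down 20 mm to a stop and springs back: 1 N starts it, then force rises evenly; the softest spring takes 8 N for the whole travel, the next 15, the stiffest 27. Which spring stands where changes and cannot be seen
- tag_middle_edge (a point): middle of the free edge of mount_middle's tag: aluminium plate 36 mm wide, 3 mm thick, 48 mm from hinge pin to free edge. Pin: along the mount's y, at x = -42, z = 9.5 mm in its frame. The plate slopes up towards the robot (edge 41 mm out from the pin, 25 mm above it) and folds down towards the robot, level on a steel tongue, its top face then 11 mm above the foot's underside
- tag_middle (a joint): angle by which the tag of mount_middle is folded down (rad): 0 fully up (32 degrees above level), 0.56 down flat. A stiff hinge: it stays where it is left; 1 to 2 N pushed straight down near the middle of the plate folds it
- mount_right: the right one (seen from the robot) of three spring shock mounts that look alike, screwed to the crate floor: steel foot 74 (x) by 64 (y) by 4 mm, a lower cup 41 mm across, an open coil spring, a round pad on top. Origin: centre of the foot's underside, on the pad's axis; x points away from the robot, y to its left (give or take the yaw), z up
- mount_right_top (a point): centre of the free pad's top on mount_right (fixed point, 52 mm above the foot's underside). Pad: rubber, flat, 52 mm across. It slides straight down 20 mm to a stop and springs back: 1 N starts it, then force rises evenly; the softest spring takes 8 N for the whole travel, the next 15, the stiffest 27. Which spring stands where changes and cannot be seen
- tag_right_edge (a point): middle of the free edge of mount_right's tag: aluminium plate 36 mm wide, 3 mm thick, 48 mm from hinge pin to free edge. Pin: along the mount's y, at x = -42, z = 9.5 mm in its frame. The plate slopes up towards the robot (edge 41 mm out from the pin, 25 mm above it) and folds down towards the robot, level on a steel tongue, its top face then 11 mm above the foot's underside
- tag_right (a joint): angle by which the tag of mount_right is folded down (rad): 0 fully up (32 degrees above level), 0.56 down flat. A stiff hinge: it stays where it is left; 1 to 2 N pushed straight down near the middle of the plate folds it
- crate: base of a small sculpture crate, fixed: plywood floor 270 (x) by 440 (y) mm, its top 34 mm above the table, with a batten 18 mm wide, 22 mm high along both ends and the far side. Origin: centre of the underside, on the table; x away from the robot, y to its left (give or take the yaw). The mounts stand about 125 mm apart along y, the middle one about 45 mm farther from the robot
- tape: roll of paper tape, 60 mm across, 20 mm high, lying loose on the crate floor behind the left mount; origin: centre of its underside; leave alone
- cup: steel brush cup, 80 mm across, 110 mm high, on the table to the right of the crate; origin: centre of its underside; leave alone
- maquette: small plaster sculpture on a 75 mm square wooden base, 115 mm high, on the table to the left of the crate; origin: centre of its underside; leave alone
- wrench: spanner 110 mm long, 7 mm thick, lying loose on the crate floor behind the right mount; origin: middle of its length, on its underside; its x axis runs along it; leave alone

How it is judged:
By the outcome, as a careful person would: the job done as asked, in the order asked, and still so for the second after the job is handed in, with the robot touching nothing.
It also fails if it takes over 42 s, if anything falls off the work surface, if the arm or the gripper's body presses on something with over 40 N, if the wrist force passes 120 N, or if a joint passes its speed limit or range.

## Robot

A 7-joint arm with a two-finger parallel gripper is mounted at the origin on the work surface. World frame = base frame: x ahead of the robot, y to its left, z up, the work surface at z = 0. Lengths are in m, angles in rad, forces in N, time in s.
With the tool pointing down it reaches from about 0.35 to 0.775 m from the base axis. Payload 3.1 kg.
Tool frame: the origin (TCP) lies at the very end of the fingers, on their centre line; the grasp point (between the pads) lies 19 mm behind it (manip.hold_point_z is the distance from the TCP to the grasp point, in m); z points along the fingers, y is the direction in which the jaws open and shut (so a half turn about z gives the same grasp; the last joint's range is limited). The gripper opens to 85 mm and grips with 20 to 120 N. Pads are 22 mm wide; open, the fingers measure 114 mm over their backs; the gripper's body (76 mm by 85 mm) begins 54 mm behind the grasp point. The pads swing forward as they close: fully open they stand 13 mm farther back than shut.
Start: joints at [-1.193, 0.311, 0.014, 1.512, -0.004, 1.319, -0.027], TCP at [0.224, 0.502, 0.231] pointing down, gripper open.
Joint ranges: [-2.7, 2.7], [-0.3, 1.91], [-1.27, 1.3], [0.12, 2.57], [-1.44, 4.58], [0.2, 2.03], [-3.05, 3.05]. Speed limits (rad/s): [2.79, 2.79, 3.14, 3.14, 3.14, 3.14, 3.14].

## Interface

Orientations are given as a unit quaternion [w, x, y, z].
In Python, from cell import manip gives the robot as it stands.
- The arm moves only by the tool drive_tool, never from a script. Its argument "commands" is text: rows parted by semicolons, each of 7 numbers parted by spaces: the opening in per cent of the stroke, from 0 (shut) to 100 (fully open), then the shift along the tool's x, y, z in m, then the turn, a rotation vector about the tool's x, y, z in rad. In form: fingers x y z ax ay az; .... A call has 1 to 5 rows; each row is the pose to reach, as a shift and turn from the pose measured when the call began, along the tool's axes at that moment; what a row does not reach only later rows make up. A row lasts 1/8 s, in which the tool goes at most 62.5 mm and 10.7 degrees, less where a joint would pass 70% of its speed; a pose out of reach is approached as far as the arm can. A call with a gripper value outside its range is refused whole. The fingers move at their own pace and stop on an object; the grip force is fixed at half the most. Time passes only in rows, so rows that repeat a pose let the fingers close. It gives the time, the measured TCP pose, the force and the opening at its end, in the units of the state.
- manip.read_state(): the state, without advancing time (a new reading comes with each control period).
- manip.grab_frame(name): name is "scene" or "top"; returns a dict with "frame" (420x560x3 uint8, blue, green, red), "mtx" (3x3 intrinsics, pixels), "dist" ([k1, k2, p1, p2, k3] as OpenCV has them; the pictures are not rectified), "position" and "attitude" of the camera in the world. Camera axes: x right, y down, z forward; pixel columns grow to the right and rows downward; lengths in m; the calibration is good to about 2 mm. A picture is of the moment at which its call begins. There is no depth.
- manip.sign_off(): hands the job in, once; it reports no verdict.
Trained networks look in the newest picture that a camera, given by its name, has taken for a name from the list of things; names that differ only in an ending like _2 or _b are one class to them, and where a whole thing is asked for, a point or a joint stands for the part that bears it (a point fixed in the world has none). Each returns a list of dicts, best first, with "p" (0 to 1); they miss things now and then, are a little off and sometimes report something else, mostly with a low value. They report only what shows in the picture. A call takes as long as a camera call.
- manip.search_frame(camera, thing): "rect" ([centre column, centre row, width, height] in pixels, round what is visible of it).
The state is a dict: "time": time; "joints": joint angles; "qd": joint speeds; "effort": joint torques, N m; "eef_pos": TCP position; "tcp_rot": TCP orientation; "ft_force": force on the tool from outside, world axes, zero at the start; "wrist_torque": the same for the moment, N m; "gripper_width": finger opening in m.
Only numpy, scipy, OpenCV 4.12 (cv2) and the standard library are available. Lean on these libraries where they do the work, as an engineer would, in place of code of your own. Each camera call takes 0.05 s, during which the arm holds its last target. There are 200 camera calls.

## Working session

There is one attempt and no reset: what is moved stays moved. The work goes in short steps, Python scripts to look and compute and a tool call to move; the robot and the scene stay as the last step left them, time stands still between calls to the robot, and variables do not carry over. Pictures are saved under pics/ and viewed, on a budget of 10 in all, crops included, one or two more only if the job needs it, and the job is handed in when it is done.

Besides the shell and the picture viewer there is one more tool, called as name(argument=value, ...) on one line, values as JSON. drive_tool: Moves the arm, as the interface text tells. Its arguments: {"type":"object","properties":{"commands":{"type":"string"}},"required":["commands"]}

```bash
ls; mkdir -p pics; cat > h.py <<'E'
import numpy as np, cv2
from cell import manip
from scipy.spatial.transform import Rotation as R
def rot(a):
    a=np.array(a,float)
    return a if a.shape==(3,3) else R.from_quat(a[[1,2,3,0]]).as_matrix()
def ray(f,uv):
    n=cv2.undistortPoints(np.array([[uv]],float),f['mtx'],np.array(f['dist'],float))[0,0]
    return np.array(f['position']),rot(f['attitude'])@np.array([n[0],n[1],1])
def onz(f,uv,z):
    o,d=ray(f,uv); return o+d*(z-o[2])/d[2]
def proj(f,P):
    Rm=rot(f['attitude']); t=-Rm.T@np.array(f['position'])
    return cv2.projectPoints(np.array(P,float).reshape(-1,3),cv2.Rodrigues(Rm.T)[0],t,np.array(f['mtx'],float),np.array(f['dist'],float))[0][:,0]
E
python3 - <<'E'
from h import *
s=manip.read_state(); print(s)
for c in ['top','scene']:
    f=manip.grab_frame(c); cv2.imwrite(f'pics/{c}0.png',f['frame']); print(c,f['position'],f['attitude'],f['mtx'])
    for n in ['mount_left','mount_left_top','tag_left_edge','tag_middle','mount_middle','mount_right','crate']:
        for d in manip.search_frame(c,n)[:4]: print(n,np.round(d['rect']),round(d['p'],2), np.round(onz(f,d['rect'][:2],.086),3))
print(manip.read_state()['time'])
E
```

```text
pics
{'time': 0.0, 'joints': array([-1.19269703,  0.31173949,  0.01400373,  1.51305474, -0.00437624,
        1.31917621, -0.02719614]), 'qd': array([-1.46464464e-03, -2.45002918e-03, -1.27723777e-03, -5.96278784e-04,
        3.29537983e-04, -1.63361388e-03, -4.35704578e-05]), 'effort': array([-2.60951145e-05, -3.79915702e+01,  1.46096894e-01, -2.30585736e+01,
        1.23337749e-02,  1.38861741e-02,  3.05850551e-05]), 'eef_pos': array([0.22387626, 0.50158519, 0.23021444]), 'tcp_rot': array([-1.84059605e-04,  2.08324729e-01,  9.78059011e-01, -1.15923787e-03]), 'ft_force': array([0.68652745, 0.40521187, 0.03419807]), 'wrist_torque': array([ 0.02133288,  0.0370072 , -0.00976442]), 'gripper_width': 0.08517562449493682}
top [0.41235418 0.0303133  1.31168845] [ 0.05561512 -0.69832607  0.71153189 -0.05449796] [[539.58465023   0.         275.47809727]
 [  0.         539.58465023 215.22820653]
 [  0.           0.           1.        ]]
mount_left [218. 249.  35.  58.] 0.58 [0.529 0.164 0.086]
mount_left [328. 236.  15.  16.] 0.39 [ 0.554 -0.089  0.086]
mount_left_top [221. 251.  33.  57.] 0.8
[... 428 characters left out ...]
.248  0.086]
crate [274. 226. 212. 163.] 0.91 [0.581 0.034 0.086]
scene [ 1.19168041 -0.24893567  1.04974844] [-0.25664253  0.80846183  0.50338316 -0.16471031] [[534.559295     0.         279.67031564]
 [  0.         534.559295   204.02125426]
 [  0.           0.           1.        ]]
mount_left [319. 188.  44.  53.] 0.86 [0.569 0.147 0.086]
mount_left [274. 213.  18.  24.] 0.67 [0.586 0.024 0.086]
tag_left_edge [301. 175.  19.  24.] 0.51 [0.52  0.126 0.086]
tag_middle [271. 214.  19.  24.] 0.53 [0.586 0.017 0.086]
mount_middle [288. 225.  50.  48.] 0.91 [0.629 0.039 0.086]
mount_right [237. 247.  52.  55.] 0.82 [ 0.631 -0.083  0.086]
crate [276. 234. 226. 189.] 0.58 [0.638 0.005 0.086]
0.8
```

```bash
python3 - <<'E'
import cv2
a=cv2.imread('pics/top0.png')[140:320,160:400]; cv2.imwrite('pics/t1.png',cv2.resize(a,None,fx=3.3,fy=3.3,interpolation=cv2.INTER_CUBIC))
a=cv2.imread('pics/scene0.png')[120:330,160:400]; cv2.imwrite('pics/s1.png',cv2.resize(a,None,fx=2.8,fy=2.8,interpolation=cv2.INTER_CUBIC))
E
```

```text
(no output)
```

View pics/t1.png

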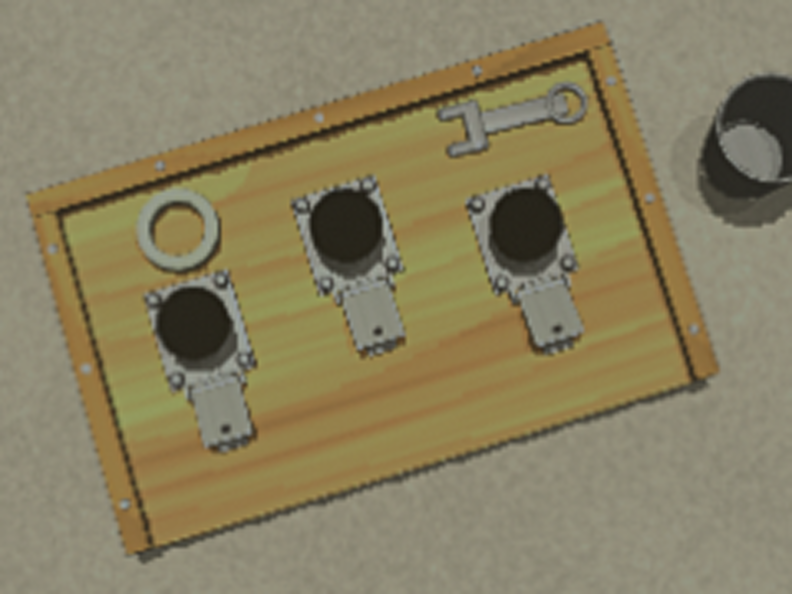

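View pics/s1.png

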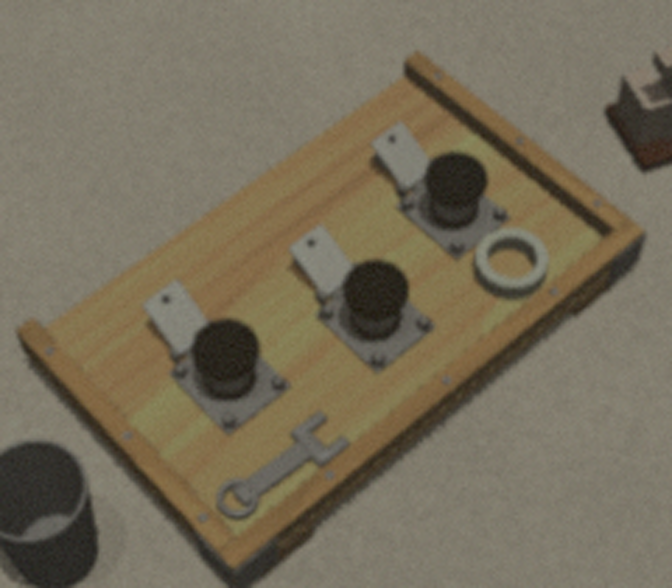

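```bash
cat > g.py <<'E'
from h import *
ft=manip.grab_frame('top'); fs=manip.grab_frame('scene')
T=lambda u,v:(160+(u+.5)/3.3-.5,140+(v+.5)/3.3-.5)
S=lambda u,v:(160+(u+.5)/2.8-.5,120+(v+.5)/2.8-.5)
pt=[(194,322),(346,225),(525,224)]; ps=[(456,180),(375,290),(226,351)]
et=[(228,443),(381,349),(556,345)]; es=[(391,131),(308,233),(164,290)]
for a,b,c,d in zip(pt,ps,et,es):
    P1=onz(ft,T(*a),.086);P2=onz(fs,S(*b),.086);E1=onz(ft,T(*c),.068);E2=onz(fs,S(*d),.068)
    v=P1-E1; w=P2-E2
    print(P1.round(4),P2.round(4),E1.round(4),E2.round(4),np.hypot(*v[:2]),np.hypot(*w[:2]),np.degrees([np.arctan2(v[1],v[0]),np.arctan2(w[1],w[0])]).round(1))
c=[(40,190),(605,22),(717,375),(140,555)]
print([onz(ft,T(*x),.056).round(3) for x in c])
s=manip.read_state();print(s['eef_pos'],R.from_quat(np.array(s['tcp_rot'])[[1,2,3,0]]).as_matrix().round(4),s['time'])
E
python3 g.py
```

```text
[0.5565 0.162  0.086 ] [0.5634 0.1581 0.086 ] [0.4732 0.1406 0.068 ] [0.4811 0.1415 0.068 ] 0.08602809791109485 0.08396786888723728 [14.4 11.4]
[0.6227 0.0554 0.086 ] [0.6297 0.0506 0.086 ] [0.5371 0.0326 0.068 ] [0.546  0.0327 0.068 ] 0.08855912993020577 0.08554151073861258 [14.9 12.1]
[ 0.6211 -0.0697  0.086 ] [ 0.629  -0.0746  0.086 ] [ 0.5375 -0.0903  0.068 ] [ 0.5455 -0.0928  0.068 ] 0.08604605566630864 0.08547406850311741 [13.9 12.3]
[array([0.658, 0.277, 0.056]), array([ 0.775, -0.136,  0.056]), array([ 0.515, -0.206,  0.056]), array([0.396, 0.204, 0.056])]
[0.22416603 0.50228521 0.23132866] [[-9.132e-01  4.075e-01  0.000e+00]
 [ 4.075e-01  9.132e-01  1.000e-04]
 [-0.000e+00  1.000e-04 -1.000e+00]] 0.9
```

```bash
cat >> h.py <<'E'
def plan(xyz,yaw=13.5):
    "tool-frame shift and rotvec; yaw = world angle (deg) of mount x; tool y along mount y"
    s=manip.read_state(); M=rot(s['tcp_rot'])
    c,n=np.cos(np.radians(yaw)),np.sin(np.radians(yaw))
    G=np.array([[-c,-n,0],[-n,c,0],[0,0,-1]]); 
    sh=M.T@(np.array(xyz)-s['eef_pos'])
    print('shift',sh.round(4),'turn',R.from_matrix(M.T@G).as_rotvec().round(3),'tcp',np.round(s['eef_pos'],4),'F',np.round(s['ft_force'],2),'t',round(s['time'],2))
E
python3 -c "
from h import *
plan([.56,.16,.16])
f=manip.grab_frame('scene')
for n in ['maquette','cup']: print(n,[(np.round(d['rect']),d['p'],onz(f,d['rect'][:2],.05).round(3)) for d in manip.search_frame('scene',n)[:1]])"
```

```text
shift [-0.4462 -0.1757  0.0713] turn [ 0.     0.    -0.655] tcp [0.2242 0.5023 0.2313] F [-0.92 -0.19  0.12] t 0.9
maquette [(array([396., 156.,  43.,  51.]), 0.62, array([0.544, 0.379, 0.05 ]))]
cup [(array([174., 303.,  42.,  55.]), 0.8, array([ 0.674, -0.247,  0.05 ]))]
```

drive_tool(commands="0 -0.056 -0.022 0.005 0 0 -0.15; 0 -0.112 -0.044 0.01 0 0 -0.3; 0 -0.168 -0.066 0.015 0 0 -0.45; 0 -0.224 -0.088 0.02 0 0 -0.6; 0 -0.28 -0.11 0.025 0 0 -0.655")

```text
time: 1.68
eef_pos: [0.4363, 0.2864, 0.2065]
tcp_rot: [0.0, -0.119, 0.993, 0.0]
ft_force: [1.0, 0.7, -0.3]
gripper_width: 0.0001
```

```bash
python3 -c "
from h import *
plan([.56,.16,.12])"
```

```text
shift [-0.0904 -0.152   0.0865] turn [0.001 0.001 0.002] tcp [0.4363 0.2864 0.2065] F [ 0.98  0.72 -0.25] t 1.68
```

drive_tool(commands="0 -0.03 -0.05 0.01 0 0 0; 0 -0.06 -0.1 0.03 0 0 0; 0 -0.09 -0.152 0.06 0 0 0; 0 -0.09 -0.152 0.086 0 0 0; 0 -0.09 -0.152 0.086 0 0 0")

```text
time: 2.3
eef_pos: [0.5578, 0.1585, 0.1179]
tcp_rot: [-0.003, -0.118, 0.993, -0.0]
ft_force: [-0.1, 0.5, 0.7]
gripper_width: 0.0001
```

```bash
python3 - <<'E'
from h import *
plan([.56,.16,.09])
out=[]
for c,o in (('top',(190,190)),('scene',(260,130))):
    f=manip.grab_frame(c); im=f['frame'].copy()
    p=proj(f,manip.read_state()['eef_pos'])[0]; print(c,p)
    a=im[o[1]:o[1]+100,o[0]:o[0]+100]; a=cv2.resize(a,(400,400),interpolation=cv2.INTER_CUBIC)
    cv2.drawMarker(a,tuple(int((p[i]-o[i]+.5)*4) for i in (0,1)),(0,0,255),0,16,1); out.append(a)
cv2.imwrite('pics/v1.png',np.hstack(out))
E
```

```text
shift [-0.0026  0.0009  0.0278] turn [ 0.    -0.005  0.   ] tcp [0.5578 0.1585 0.1179] F [-0.09  0.45  0.75] t 2.3
top [217.57452864 234.4982442 ]
scene [323.8418328 172.5778875]
```

View pics/v1.png

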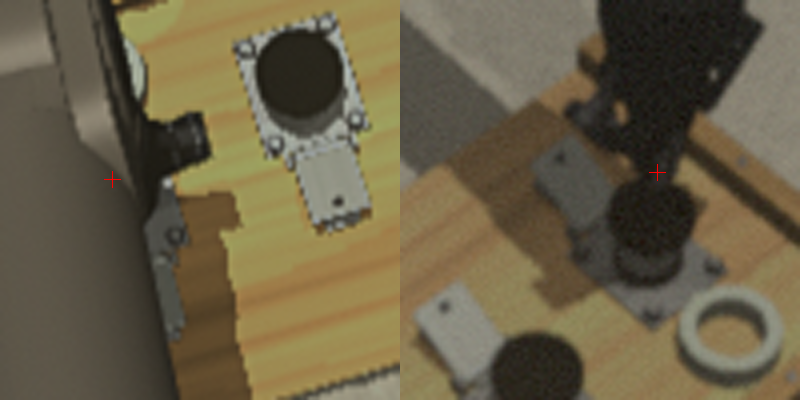

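drive_tool(commands="0 -0.004 0 0.012 0 0 0; 0 -0.004 0 0.024 0 0 0; 0 -0.004 0 0.032 0 0 0; 0 -0.004 0 0.04 0 0 0; 0 -0.004 0 0.04 0 0 0")

```text
time: 3.02
eef_pos: [0.5627, 0.1626, 0.0807]
tcp_rot: [-0.0, -0.12, 0.993, 0.001]
ft_force: [-1.5, -0.5, 3.4]
gripper_width: -0.0003
```

drive_tool(commands="0 0 0 0 0 0 0; 0 0 0 0 0 0 0")

```text
time: 3.28
eef_pos: [0.5627, 0.1626, 0.0811]
tcp_rot: [-0.0, -0.12, 0.993, 0.001]
ft_force: [-1.8, -0.4, 2.4]
gripper_width: 0.0001
```

drive_tool(commands="0 0 0 0.003 0 0 0; 0 0 0 0.006 0 0 0; 0 0 0 0.009 0 0 0; 0 0 0 0.009 0 0 0; 0 0 0 0.009 0 0 0")

```text
time: 3.9
eef_pos: [0.5629, 0.1626, 0.0724]
tcp_rot: [0.0, -0.12, 0.993, 0.001]
ft_force: [-2.3, -1.1, 5.4]
gripper_width: 0.0002
```

```bash
python3 -c "
from h import *
plan([.563,.16,.1])
for i in range(4):
  manip.grab_frame('top');s=manip.read_state();print(s['eef_pos'],s['ft_force'])"
```

```text
shift [ 0.0005 -0.0025 -0.0276] turn [0.002 0.    0.004] tcp [0.5629 0.1626 0.0724] F [-2.28 -1.06  5.43] t 3.9
[0.56285901 0.16258971 0.07242513] [-2.99975041  0.48135579  5.78525955]
[0.56284503 0.16257889 0.07242964] [-2.29734685 -0.71793261  6.55173504]
[0.56286622 0.16257812 0.07244874] [-2.60161788 -0.70308466  6.46464865]
[0.56283643 0.16257889 0.07243939] [-2.82101401 -0.70975454  6.44523099]
```

drive_tool(commands="0 0 0 -0.03 0 0 0; 0 0 0 -0.05 0 0 0; 0 -0.019 -0.06 -0.05 0 0 0; 0 -0.038 -0.122 -0.045 0 0 0; 0 -0.038 -0.122 -0.035 0 0 0")

```text
time: 4.72
eef_pos: [0.6318, 0.0431, 0.1069]
tcp_rot: [0.002, -0.114, 0.993, -0.003]
ft_force: [-0.7, -0.3, 0.2]
gripper_width: -0.0003
```

```bash
python3 -c "
from h import *
plan([.628,.052,.076])"
```

```text
shift [0.0018 0.0097 0.0308] turn [-0.006  0.003 -0.008] tcp [0.6318 0.0431 0.1069] F [-0.69 -0.34  0.22] t 4.72
```

drive_tool(commands="0 0 0.008 0.008 0 0 0; 0 0 0.008 0.016 0 0 0; 0 0 0.008 0.023 0 0 0; 0 0 0.008 0.028 0 0 0; 0 0 0.008 0.031 0 0 0")

```text
time: 5.35
eef_pos: [0.6293, 0.0532, 0.0767]
tcp_rot: [0.001, -0.115, 0.993, -0.001]
ft_force: [-3.8, 2.5, 7.9]
gripper_width: 0.0002
```

drive_tool(commands="0 0 0 0.001 0 0 0; 0 0 0 0.001 0 0 0")

```text
time: 5.6
eef_pos: [0.6294, 0.0533, 0.0773]
tcp_rot: [0.002, -0.115, 0.993, -0.002]
ft_force: [-2.8, 0.5, 6.3]
gripper_width: -0.0001
```

```bash
python3 -c "
from h import *
for i in range(4):
  manip.grab_frame('top');s=manip.read_state();print(s['eef_pos'],s['ft_force'])"
```

```text
[0.62936536 0.05326317 0.07731317] [-3.18968226 -0.2397291   7.59519977]
[0.62935209 0.05333071 0.07727927] [-3.92338474 -0.46856585  6.9574958 ]
[0.62931097 0.0532614  0.07726631] [-3.28375588 -0.49229496  7.32820986]
[0.62932293 0.05329174 0.07727891] [-3.27901611 -0.04146562  7.82778911]
```

drive_tool(commands="0 0 0 -0.025 0 0 0; 0 0 0 -0.04 0 0 0; 0 0.016 -0.06 -0.042 0 0 0; 0 0.03 -0.115 -0.04 0 0 0; 0 0.03 -0.12 -0.03 0 0 0")

```text
time: 6.42
eef_pos: [0.6271, -0.0797, 0.1085]
tcp_rot: [0.002, -0.11, 0.994, -0.005]
ft_force: [0.3, 0.7, -0.2]
gripper_width: 0.0
```

```bash
python3 -c "
from h import *
plan([.627,-.073,.076])"
```

```text
shift [-0.0012  0.0069  0.0325] turn [-0.01   0.003 -0.016] tcp [ 0.6271 -0.0797  0.1085] F [ 0.33  0.67 -0.15] t 6.42
```

drive_tool(commands="0 0 0.006 0.008 0 0 0; 0 0 0.006 0.016 0 0 0; 0 0 0.006 0.023 0 0 0; 0 0 0.006 0.028 0 0 0; 0 0 0.006 0.032 0 0 0")

```text
time: 7.05
eef_pos: [0.626, -0.0714, 0.0779]
tcp_rot: [0.002, -0.111, 0.994, -0.004]
ft_force: [-5.6, 3.0, 12.2]
gripper_width: 0.0
```

drive_tool(commands="0 0 0 0.001 0 0 0; 0 0 0 0.001 0 0 0")

```text
time: 7.3
eef_pos: [0.626, -0.0713, 0.0791]
tcp_rot: [0.002, -0.111, 0.994, -0.004]
ft_force: [-4.5, 0.4, 11.0]
gripper_width: 0.0001
```

```bash
python3 -c "
from h import *
for i in range(4):
  manip.grab_frame('top');s=manip.read_state();print(s['eef_pos'],s['ft_force'])"
```

```text
[ 0.62600715 -0.0713588   0.07913953] [-4.35023367 -0.28078795  9.99213008]
[ 0.62600208 -0.07135224  0.07911791] [-4.82980504  0.38986527  9.63381582]
[ 0.62601787 -0.07131049  0.07913963] [-3.69259188  0.03398192  9.75185676]
[ 0.62596738 -0.07135015  0.07910222] [-4.90958796 -0.17900087 10.08643975]
```

drive_tool(commands="0 0 0 -0.025 0 0 0; 0 0 0 -0.05 0 0 0; 0 0.02 0.058 -0.055 0 0 0; 0 0.04 0.116 -0.055 0 0 0; 0 0.06 0.174 -0.055 0 0 0")

```text
time: 8.12
eef_pos: [0.5278, 0.0876, 0.1327]
tcp_rot: [0.003, -0.112, 0.994, -0.004]
ft_force: [0.3, 0.9, 0.2]
gripper_width: -0.0001
```

drive_tool(commands="0 0.01 0.03 0 0 0 0; 0 0.015 0.05 0 0 0 0; 0 0.015 0.05 0 0 0 0")

```text
time: 8.5
eef_pos: [0.5013, 0.1357, 0.1322]
tcp_rot: [0.003, -0.114, 0.993, -0.003]
ft_force: [0.4, -0.1, -0.4]
gripper_width: 0.0002
```

```bash
python3 -c "
from h import *
plan([.493,.144,.08])"
```

```text
shift [0.0064 0.0103 0.0521] turn [-0.007  0.005 -0.006] tcp [0.5013 0.1357 0.1322] F [ 0.43 -0.14 -0.45] t 8.5
```

drive_tool(commands="0 0.006 0.01 0.02 -0.007 0.005 -0.006; 0 0.006 0.01 0.04 -0.007 0.005 -0.006; 0 0.006 0.01 0.052 -0.007 0.005 -0.006; 0 0.006 0.01 0.052 -0.007 0.005 -0.006")

```text
time: 9.0
eef_pos: [0.4934, 0.1425, 0.0793]
tcp_rot: [-0.001, -0.117, 0.993, -0.0]
ft_force: [-0.5, 1.1, -0.1]
gripper_width: 0.0001
```

```bash
python3 - <<'E'
from h import *
plan([.493,.144,.044])
f=manip.grab_frame('scene');o=(250,120);a=cv2.resize(f['frame'][120:220,250:370],None,fx=5,fy=5,interpolation=cv2.INTER_CUBIC)
p=proj(f,manip.read_state()['eef_pos'])[0]
cv2.drawMarker(a,tuple(int((p[i]-o[i]+.5)*5) for i in (0,1)),(0,0,255),0,14,1)
cv2.imwrite('pics/v2.png',a)
E
```

```text
shift [-0.0001  0.0016  0.0353] turn [-0.001 -0.001 -0.002] tcp [0.4934 0.1425 0.0793] F [-0.53  1.14 -0.07] t 9.0
```

View pics/v2.png

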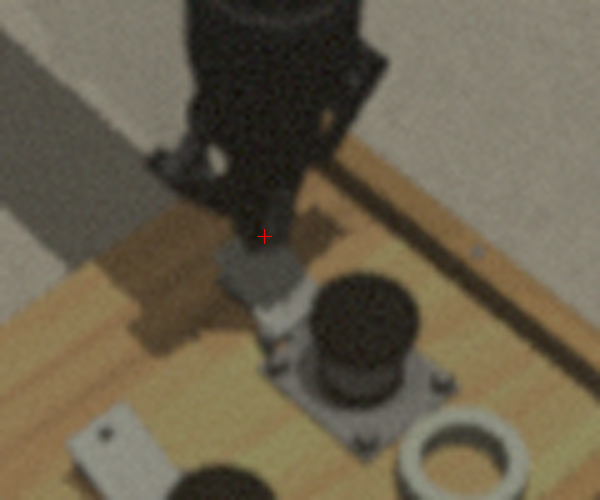

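drive_tool(commands="0 -0.002 0.001 0.008 0 0 0; 0 -0.002 0.001 0.016 0 0 0; 0 -0.002 0.001 0.023 0 0 0; 0 -0.002 0.001 0.029 0 0 0; 0 -0.002 0.001 0.033 0 0 0")

```text
time: 9.68
eef_pos: [0.4952, 0.1442, 0.0465]
tcp_rot: [-0.0, -0.117, 0.993, -0.0]
ft_force: [-0.7, -1.1, 1.0]
gripper_width: -0.0001
```

drive_tool(commands="0 0 0 0.002 0 0 0; 0 0 0 0.003 0 0 0; 0 0 0 0.003 0 0 0")

```text
time: 10.05
eef_pos: [0.4951, 0.1442, 0.045]
tcp_rot: [-0.0, -0.117, 0.993, -0.0]
ft_force: [-4.7, -1.1, 9.9]
gripper_width: -0.0
```

drive_tool(commands="0 0 0 0.002 0 0 0; 0 0 0 -0.03 0 0 0; 0 0 0 -0.08 0 0 0; 0 0.04 0 -0.14 0 0 0; 0 0.1 0 -0.17 0 0 0")

```text
time: 10.68
eef_pos: [0.4107, 0.1242, 0.2114]
tcp_rot: [0.003, -0.117, 0.993, 0.001]
ft_force: [0.3, -0.2, 0.8]
gripper_width: -0.0002
```

drive_tool(commands="0 0.05 0.03 -0.02 0 0 0; 0 0.06 0.06 -0.02 0 0 0; 0 0.06 0.06 -0.02 0 0 0")

```text
time: 11.05
eef_pos: [0.3371, 0.1707, 0.2317]
tcp_rot: [0.004, -0.119, 0.993, 0.001]
ft_force: [0.6, -1.0, -0.7]
gripper_width: -0.0001
```

```bash
python3 - <<'E'
from h import *
f=manip.grab_frame('scene');cv2.imwrite('pics/v3.png',cv2.resize(f['frame'][120:330,160:400],None,fx=2.8,fy=2.8,interpolation=cv2.INTER_CUBIC))
s=manip.read_state();print(s['eef_pos'],s['ft_force'],s['time'])
E
```

```text
[0.33813775 0.16917554 0.23135184] [-0.4149247  -0.30725811 -0.88593274] 11.1
```

View pics/v3.png

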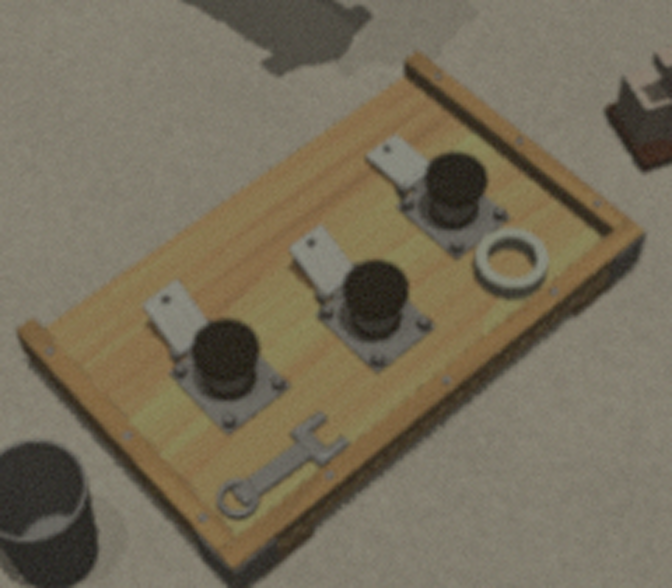

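The left tag now lies flat (its hole has dropped to about (388,150)). The middle and right tags still stand as before, at holes (312,243) and (167,300). The pads have sprung back and the loose things haven't moved.

```bash
python3 -c "
from cell import manip
print(manip.sign_off(), manip.read_state()['time'])"
```

```text
the job is handed in; nothing more can be done
the job is handed in; nothing more can be done
```

The softest mount is the left one, so I folded its tag down flat and left the other two standing. The job was handed in about 11 s into the 42 s allowed.

I pressed the pads in order, left to right, and compared the force at each depth with the three springs:

| Mount | Depth pressed | Force felt | Expected force | Spring |
|---|---|---|---|---|
| Left | 13.6 mm | about 6.2 N | 5.8 N | softest (8 N) |
| Middle | 8.7 mm | about 7.3 N | 7.1 N | next (15 N) |
| Right | 6.9 mm | about 10 N | 10 N | stiffest (27 N) |

- **Tag:** I pushed the left tag down until it stopped at z = 0.045 m, the height where it lies flat, with about 10 N on it.
- **Last picture:** The left tag is flat, the other two are up, and the pads have sprung back. The tape, wrench and cup look unmoved, and so does the part of the maquette in view. The arm is clear of everything.
- **Disagreement:** The two cameras placed the mounts about 8 mm apart, more than the stated 2 mm. I used positions between the two, and pictures taken over the left pad and its tag showed the fingertip where it should be. I took no such picture over the middle and right pads.

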